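# Press the filter holder home in the photometer

### The job

First set the photometer's lamp lever straight up, the middle of its travel, before moving the filter holder. Then take the filter holder from its wooden stand, push it down behind the metal lip of the photometer's sample slot until its spring bed is fully down, and hold it pressed home, upright: the spring would lift it again, so finish still holding it there. Leave the beaker, the bottle and the dish where they are.

Things in the scene. Friction and masses are not known exactly. Their poses are not given: they have to be found in the camera images.
- photometer: Low grey instrument, fixed, 240 (its x) x 300 (its y) mm, flat top 70 mm above the bench; its origin is the centre of its underside, x points away from its blue front panel (towards the robot at yaw 0), y to its left, z up. On its top: the lamp lever at x = -30, y = +85 mm, and the aluminium sample slot at x = -30, y = -75 mm
- slot_home (a point): Point where the centre of the holder's underside lies when the holder is fully home, 76 mm above the bench; axes as the photometer's
- slot_mouth (a point): Centre of the slot's opening, level with the lip's straight top, 24 mm above slot_home. The slot is open upwards, 12 mm wide (x) and 53 mm long (y), walls 5 mm thick. Front lip (-x side) and end walls flare outwards at 45 degrees above this level, up to about 6 mm higher; the back wall (+x side) is straight to 12 mm above it and flares to about 18 mm
- bed (a joint): Spring bed, the floor of the slot: 0 = up (its top 12 mm above slot_home), grows as it is pressed down, 0.012 m = fully down. Its spring pushes up with about 5 N at the top of the travel and 9 N fully down; it does not latch
- lamp_lever (a joint): Angle of the lamp lever in rad: 0 = leaning fully towards the photometer's front (34 degrees from upright), 0.6 = straight up, 1.2 = leaning fully to the back. It turns about an axis along the photometer's y, 92 mm above the bench, moves with about 1 N at the ball pushed along its arc (a push level or along the rod can jam by friction) and stays where it is left
- lamp_lever_tip (a point): Centre of the 26 mm black ball at the lever's end, 75 mm from its axis; the rod is 10 mm thick. The grey lever block below is 70 (x) x 50 (y) mm and 25 mm high on top of the photometer
- stand: Fixed wooden stand, 90 x 90 mm base 12 mm thick, with a pocket 10 mm wide (its x), 53 mm long (its y) and 22 mm deep, rim 34 mm above the bench, in which the holder stands; origin at the centre of the underside, z up
- holder: Black filter holder standing upright, about 90 g: a plate 8 (its x) x 48 (its y) x 62 (z) mm with a small window, and on top of it a grip block 14 (x) x 32 (y) x 30 mm, from z = 62 to 92 mm. Origin: centre of the underside, z up; x along the stand's x. It may go into the slot either way round
- beaker: Glass beaker, 68 mm wide, 85 mm high, a bystander; origin at its underside
- bottle: White plastic bottle, 60 mm wide, 150 mm high, a bystander; origin at its underside
- dish: Low glass dish, 90 mm wide, 16 mm high, a bystander; origin at its underside

How it is judged:
By the outcome, as a careful person would: the job done as asked, in the order asked, and still so for the second after the job is handed in, while the arm keeps its last pose, push and grip.
It also fails if it takes over 66 s, if anything falls off the work surface, if the arm or the gripper's body presses on something with over 40 N, if the wrist force passes 120 N, or if a joint passes its speed limit or range.

### The arm

A 7-joint arm with a two-finger parallel gripper is mounted at the origin on the work surface. World frame = base frame: x ahead of the robot, y to its left, z up, the work surface at z = 0. Lengths are in m, angles in rad, forces in N, time in s.
With the tool pointing down it reaches from about 0.35 to 0.9 m from the base axis. Payload 8.1 kg.
Tool frame: the origin (TCP) lies midway between the tips of the shut fingers; the grasp point (between the pads) lies 19 mm behind it; z points along the fingers, y is the line along which they close (so a half turn about z gives the same grasp; the last joint's range is limited). The gripper opens to 92 mm and grips with 3 to 60 N. Pads are 19 mm wide; open, the fingers measure 130 mm over their backs; the gripper's body (75 mm by 190 mm) begins 47 mm behind the grasp point.
Start: joints at [1, 0.434, 0.025, 1.573, -0.012, 1.134, -0.075], TCP at [0.282, -0.558, 0.227] pointing down, gripper open.
Joint ranges: [-2.62, 2.62], [-0.44, 2.09], [-1.27, 1.32], [0.08, 2.57], [-1.32, 4.46], [0.12, 2], [-2.74, 2.74]. Speed limits (rad/s): [2.22, 2.22, 3.01, 3.01, 3.14, 3.14, 3.14].

### API

Orientations are given as a rotation vector (axis times angle).
In Python, from cell import arm gives the robot as it stands.
- The arm moves only by the tool carry_out, never from a script. Its arguments are lists of equal length, an entry for each row: "claw": the finger opening in cm, from 0 to 9.18; "delta_pos": the shift along the tool's x, y, z in cm, a list of three; "angular": the turn, a rotation vector about the tool's x, y, z in rad, a list of three. In form: {"claw": [claw, ...], "delta_pos": [[dx, dy, dz], ...], "angular": [[ax, ay, az], ...]}. A call has 1 to 20 rows; each row shifts and turns the commanded pose from where the row before left it, along the tool's axes as they then stand; what a row does not reach is not made up. A row lasts 1/10 s, in which the tool goes at most 50 mm and 8.59 degrees, less where a joint would pass 70% of its speed; a pose out of reach is approached as far as the arm can. A call with a gripper value outside its range is refused whole. The fingers move at their own pace and stop on an object; "force" is the grip in N (left out, the last holds). Time passes only in rows, so rows that do not move let the fingers close. It gives the time, the measured TCP pose, the force, the opening and the grip force at its end, in the units of the state.
- arm.observe(): the state, without advancing time (a new reading comes with each control period).
- arm.get_image(name): name is "scene" or "top" or "wrist"; returns a dict with "frame" (384x512x3 uint8, red, green, blue), "mtx" (3x3 intrinsics, pixels), "T" (4x4, takes a point from camera to world coordinates). Camera axes: x right, y down, z forward; pixel columns grow to the right and rows downward; lengths in m; the calibration is good to about 2 mm. A picture is of the moment at which its call begins. There is no depth.
- arm.sign_off(): hands the job in; it is judged then, once.
Trained networks look in a picture, given as the dict that the camera call returned (one of the last four; its "shot" number tells which), for a name from the list of things; names that differ only in an ending like _2 or _b are one class to them, and where a whole thing is asked for, a point or a joint stands for the part that bears it (a point fixed in the world has none). Each returns a list of dicts, best first, with "conf" (0 to 1); they miss things now and then, are a little off and sometimes report something else, mostly with a low value. They report only what shows in the picture. A call takes as long as a camera call.
- arm.look_for(label, picture): "centre" ([column, row] as shares, 0 to 1, of the picture: columns of its width, rows of its height, amid what is visible of it).
- arm.trace(label, picture): "region" (384x512 bool, what is visible of it) and "centre" ([column, row] as shares, 0 to 1, of the picture: columns of its width, rows of its height, amid what is visible of it).
- arm.place_of(label, picture): "centre" ([column, row] as shares, 0 to 1, of the picture: columns of its width, rows of its height: a listed point, or the origin of a listed thing).
The state is a dict: "clock": time; "joints": joint angles; "dq": joint speeds; "joint_efforts": joint torques, N m; "position": TCP position; "ee_rot": TCP orientation; "force": force on the tool from outside, world axes, zero at the start; "ft_torque": the same for the moment, N m; "width": opening from 0.0 (shut) to 1.0 (fully open); "gripper_force": force on a finger pad.
Only numpy, scipy, OpenCV 4.12 (cv2) and the standard library are available. Lean on these libraries where they do the work, as an engineer would, in place of code of your own. Each camera call takes 0.05 s, during which the arm holds its last target. There are 200 camera calls.

## Working session

There is one attempt and no reset: what is moved stays moved. The work goes in short steps, Python scripts to look and compute and a tool call to move; the robot and the scene stay as the last step left them, time stands still between calls to the robot, and variables do not carry over. Pictures are saved under pics/ and viewed, at most 10 in all, crops included, and the job is handed in when it is done.

Besides the shell and the picture viewer there is one more tool, called after "Emit:" as name(argument=value, ...), one argument or row to a line, values as JSON. carry_out: Moves the arm, as the interface text tells. Its arguments: {"type":"object","properties":{"claw":{"type":"array","items":{"type":"number"}},"delta_pos":{"type":"array","items":{"type":"array","items":{"type":"number"}}},"angular":{"type":"array","items":{"type":"array","items":{"type":"number"}}},"force":{"type":"number"}},"required":["claw","delta_pos","angular"]}

```bash
mkdir -p pics; ls; cat > h.py <<'E'
import numpy as np, cv2
from scipy.spatial.transform import Rotation as R
from cell import arm
def pix(c): return np.array([c[0]*512,c[1]*384])
def onz(p,c,z):
    d=c["T"][:3,:3]@np.linalg.solve(c["mtx"],[p[0],p[1],1.]); o=c["T"][:3,3]
    return o+d*(z-o[2])/d[2]
def proj(P,c):
    q=c["T"][:3,:3].T@(np.array(P)-c["T"][:3,3]); q=c["mtx"]@q; return q[:2]/q[2]
def tri(obs):
    A=np.zeros((3,3));b=np.zeros(3)
    for p,c in obs:
        d=c["T"][:3,:3]@np.linalg.solve(c["mtx"],[p[0],p[1],1.]);d/=np.linalg.norm(d)
        M=np.eye(3)-np.outer(d,d);A+=M;b+=M@c["T"][:3,3]
    return np.linalg.solve(A,b)
def save(n,f): cv2.imwrite("pics/"+n,cv2.cvtColor(f,cv2.COLOR_RGB2BGR))
E
python3 - <<'E'
from h import *
s=arm.observe();print({k:np.round(v,3) for k,v in s.items()})
C={n:arm.get_image(n) for n in("scene","top")}
for n,c in C.items():
    print(n,c["T"][:3,3].round(3),c["T"][:3,2].round(2),c["mtx"][0,0])
Z=dict(photometer=0,slot_home=.076,slot_mouth=.1,lamp_lever_tip=None,stand=0,holder=.012,beaker=0,bottle=0,dish=0)
for l,z in Z.items():
    obs=[]
    for n,c in C.items():
        r=arm.place_of(l,c)
        if r:
            p=pix(r[0]["centre"]);obs.append((p,c));print(l,n,round(r[0]["conf"],2),p.round(1),onz(p,c,z).round(4) if z is not None else "")
    if len(obs)==2: print("   tri",tri(obs).round(4))
save("a.png",np.hstack([C["scene"]["frame"],C["top"]["frame"]])[:, :])
cv2.imwrite("pics/ab.png",cv2.resize(cv2.imread("pics/a.png"),(800,300)))
save("t.png",C["top"]["frame"]);save("s.png",C["scene"]["frame"])
E
```

```text
pics
{'clock': np.float64(0.0), 'joints': array([ 1.   ,  0.435,  0.025,  1.574, -0.012,  1.134, -0.075]), 'dq': array([-0.001,  0.002,  0.   ,  0.001, -0.001, -0.002, -0.001]), 'joint_efforts': array([-1.0000e-03, -6.6786e+01,  9.8500e-01, -3.1446e+01, -6.1000e-02,
        4.3000e-02,  0.0000e+00]), 'position': array([ 0.282, -0.557,  0.226]), 'ee_rot': array([-3.055e+00, -7.280e-01,  1.000e-03]), 'force': array([-0.112, -0.306, -0.477]), 'ft_torque': array([-0.02 , -0.019,  0.005]), 'gripper_force': np.float64(0.0), 'width': np.float64(0.998)}
scene [ 1.319 -0.069  0.718] [-0.79  0.07 -0.61] 369.35826094794834
top [ 0.411 -0.005  1.157] [ 0.13  0.01 -0.99] 414.033997474945
photometer scene 0.91 [255.8 236.1] [ 0.5738 -0.0067  0.    ]
photometer top 0.9 [264.5 187.6] [ 0.5781 -0.0167  0.    ]
   tri [ 0.5778 -0.0119  0.0042]
slot_home scene 0.6 [224.8 212.6] [ 0.5546 -0.0883  0.076 ]
slot_home top 0.76 [292.4 190.9] [ 0.5603 -0.0896  0.076 ]
   tri [ 0.5597 -0.0887  0.0804]
slot_mouth scene 0.68 [221.8 203. ] [ 0.5426 -0.0948  0.1   ]
slot_mouth top 0.74 [293.6 193.8] [ 0.5495 -0.09
[... 163 characters left out ...]
ene 0.62 [146.5 211.3] [ 0.4361 -0.3264  0.    ]
stand top 0.66 [370.9 244.8] [ 0.4261 -0.3151  0.    ]
   tri [ 0.4266 -0.3235 -0.0089]
holder scene 0.76 [147.3 207.9] [ 0.4349 -0.3219  0.012 ]
holder top 0.63 [375.6 244.4] [ 0.4274 -0.3248  0.012 ]
   tri [ 0.4274 -0.3252  0.0063]
beaker scene 0.69 [353.6 208.7] [0.4823 0.3001 0.    ]
beaker top 0.9 [150.1 216.1] [0.4886 0.3017 0.    ]
   tri [0.488 0.299 0.005]
bottle scene 0.68 [390.8 255.5] [0.6799 0.3404 0.    ]
bottle top 0.6 [141.8 155.9] [0.66   0.3359 0.    ]
   tri [ 0.6649  0.3453 -0.017 ]
dish scene 0.83 [114.7 271.6] [ 0.6688 -0.3719  0.    ]
dish top 0.83 [386.3 155.5] [ 0.6797 -0.3609  0.    ]
   tri [ 0.6783 -0.3628  0.0096]
```

```bash
python3 - <<'E'
import cv2,numpy as np
t=cv2.imread("pics/t.png");s=cv2.imread("pics/s.png")
a=cv2.resize(t[130:280,120:420],None,fx=2.66,fy=2.0,interpolation=3)
cv2.imwrite("pics/t2.png",cv2.resize(t[120:290,180:420],(800,567),interpolation=3))
cv2.imwrite("pics/s2.png",cv2.resize(s[130:310,100:340],(800,600),interpolation=3))
E
```

```text
(no output)
```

View pics/t2.png

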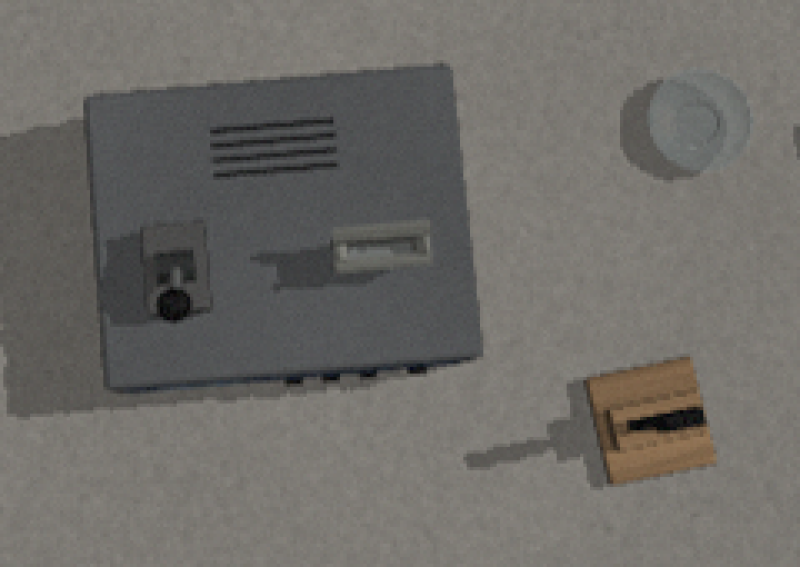

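View pics/s2.png

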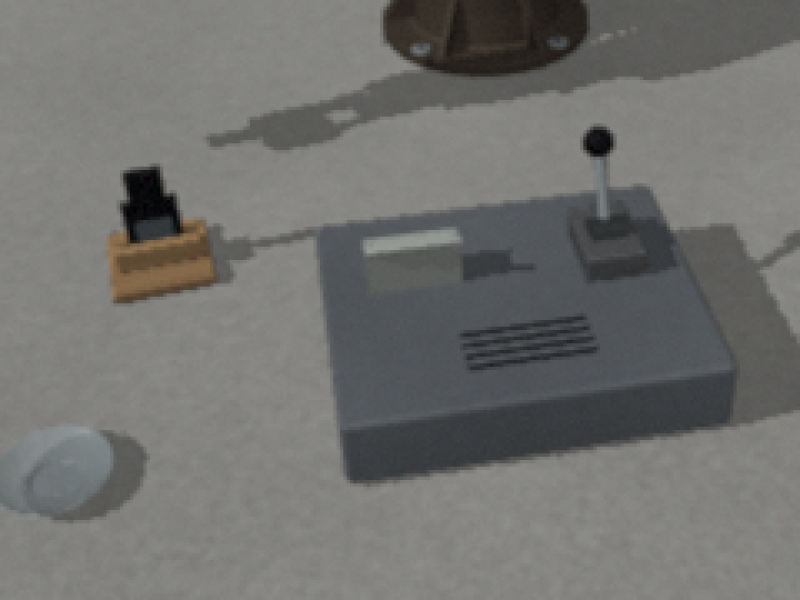

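The top view shows the photometer, with top-face corners near crop (85,97), (450,65), (481,355) and (107,388). The lever leans to the front, with its ball at (173,303). The slot is at (381,246), and the stand with the upright holder is around (655,422). The scene view agrees.

```bash
python3 - <<'E'
from h import *
from scipy.optimize import least_squares as LS
c=arm.get_image("top")
def fit(cr,hx,hy,z):
    W=[onz(np.array(p)/3.3333+[180,120],c,z)[:2] for p in cr]
    M=np.array([[hx,hy],[hx,-hy],[-hx,-hy],[-hx,hy]])
    f=lambda q:(np.array([[np.cos(q[2]),-np.sin(q[2])],[np.sin(q[2]),np.cos(q[2])]])@M.T).T+q[:2]-W
    r=LS(lambda q:f(q).ravel(),[*np.mean(W,0),0]);print(r.x.round(4),np.degrees(r.x[2]).round(1),(f(r.x)*1000).round(1).tolist());return r.x
ph=fit([(85,97),(450,65),(481,355),(107,388)],.12,.15,.07)
st=fit([(588,380),(690,357),(717,463),(610,487)],.045,.045,.012)
def w(q,x,y): return q[:2]+np.array([[np.cos(q[2]),-np.sin(q[2])],[np.sin(q[2]),np.cos(q[2])]])@[x,y]
print("slot",w(ph,-.03,-.075),"lever axis",w(ph,-.03,.085),"tip0",w(ph,-.03-.075*np.sin(.6),.085))
# slot outline in top: outer corners at rim; ball
for p,z in [((381,246),.106),((173,303),.092+.075*np.cos(.6))]: print(onz(np.array(p)/3.3333+[180,120],c,z))
s=arm.get_image("scene")
print("ball scene",onz(np.array((598,142))/3.3333+[100,130],s,.092+.075*np.cos(.6)))
print(proj([.4934,.0602,.154],c))
for l in("holder","lamp_lever_tip"):
  o=[]
  for k in(c,s):
    r=arm.trace(l,k)[0];ys,xs=np.nonzero(r["region"]);print(l,r["conf"],xs.min(),xs.max(),ys.min(),ys.max(),pix(r["centre"]))
E
```

```text
[ 0.5688 -0.0152  0.1156] 6.6 [[2.6, 2.5], [3.0, -1.8], [-2.5, -3.0], [-3.1, 2.3]]
[ 0.4218 -0.3241  0.2331] 13.4 [[0.9, 2.5], [0.4, -1.0], [-1.2, -0.8], [-0.1, -0.7]]
slot [ 0.54764143 -0.09314701] lever axis [0.52917999 0.06578434] tip0 [0.48711465 0.06089804]
[ 0.54878579 -0.09221201  0.106     ]
[0.49648354 0.06264781 0.15390017]
ball scene [0.49234523 0.06564544 0.15390017]
[232.85928436 212.19007424]
holder 0.62 369 390 243 249 [380.2112 245.2992]
holder 0.8 137 154 180 202 [146.9952 194.9952]Traceback (most recent call last):
  File "<stdin>", line 21, in <module>
IndexError: list index out of range
```

Emit:
carry_out(
  claw=[6, 6, 6, 6, 6, 6, 6, 6, 6, 6, 6, 6, 6, 6, 6, 6, 6, 6, 6],
  delta_pos=[
    [0, 0, 0],
    [0, 0, 0],
    [0, 0, 0],
    [2, -4.2, 0],
    [2, -4.2, 0],
    [2, -4.2, 0],
    [2, -4.2, 0],
    [2, -4.2, 0],
    [2, -4.2, 0],
    [2, -4.2, 0],
    [2, -4.2, 0],
    [2, -4.2, 0],
    [2, -4.2, 0],
    [2, -4.2, 0],
    [2, -4.2, 0],
    [2, -4.2, 0],
    [2, -4.2, 0],
    [0, 0, 0],
    [0, 0, 0],
  ],
  angular=[
    [0, 0, 0.117],
    [0, 0, 0.117],
    [0, 0, 0.117],
    [0, 0, 0],
    [0, 0, 0],
    [0, 0, 0],
    [0, 0, 0],
    [0, 0, 0],
    [0, 0, 0],
    [0, 0, 0],
    [0, 0, 0],
    [0, 0, 0],
    [0, 0, 0],
    [0, 0, 0],
    [0, 0, 0],
    [0, 0, 0],
    [0, 0, 0],
    [0, 0, 0],
    [0, 0, 0],
  ],
)

```text
clock: 3.15
position: [0.4915, 0.0597, 0.2266]
ee_rot: [-3.136, -0.187, 0.0]
force: [0.1, -1.3, -0.7]
width: 0.65
gripper_force: 0.0
```

```bash
cat >> h.py <<'E'
def st():
    s=arm.observe();M=R.from_rotvec(s["ee_rot"]).as_matrix()
    print("t",round(float(s["clock"]),2),"p",s["position"].round(4),"yaw_x",np.degrees(np.arctan2(M[1,0],M[0,0])).round(2),"tilt",M[:2,2].round(4),"F",np.round(s["force"],1),"w",round(float(s["width"])*9.18,2),"g",round(float(s["gripper_force"]),1),"j",np.round(s["joints"],2));return s,M
def togo(P):
    s,M=st();print("to go cm (tool)",(M.T@(np.array(P)-s["position"])*100).round(2))
E
python3 - <<'E'
from h import *
st()
c=arm.get_image("wrist");print(c["T"][:3,3],c["T"][:3,2])
for l in("lamp_lever_tip","slot_mouth","photometer"):
    for r in arm.place_of(l,c)[:2]: print(l,r["conf"],pix(r["centre"]))
    for r in arm.trace(l,c)[:1]: print("tr",l,r["conf"],pix(r["centre"]))
print(proj([.4934,.0602,.154],c))
save("w1.png",c["frame"])
E
```

```text
t 3.15 p [0.4915 0.0597 0.2266] yaw_x 6.84 tilt [-0.0002  0.    ] F [ 0.1 -1.3 -0.7] w 5.97 g 0.0 j [ 0.01  0.24 -0.29  1.86  0.08  1.04 -1.76]
[0.57006483 0.06937546 0.38430857] [-0.29152402 -0.03484385 -0.95592868]
lamp_lever_tip 0.85 [255.0784 201.9072]
tr lamp_lever_tip 0.79 [252.7232 194.688 ]
slot_mouth 0.98 [426.5984 149.4912]
tr slot_mouth 0.67 [341.504 105.6  ]
photometer 0.61 [321.6896 113.8176]
tr photometer 0.55 [338.8928 105.9072]
[255.17170664 203.78045126]
```

View pics/w1.png

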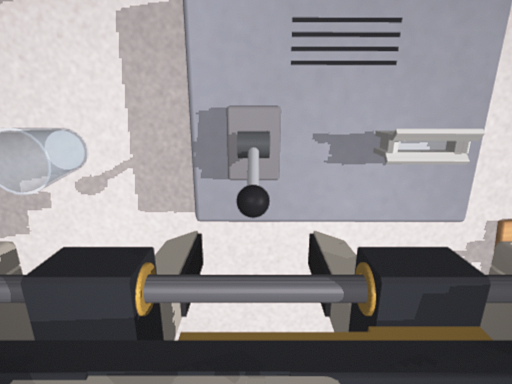

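The wrist view shows the ball at (253,201), the front edge level at row 221 (so the yaw is aligned), and the slot with its lip at about (428,155).

```bash
python3 - <<'E'
from h import *
c=arm.get_image("wrist")
print("ball",onz((253,201),c,.154), onz((255,202),c,.154))
a,b=onz((197,221),c,.07),onz((466,221),c,.07);print("front corners",a,b,np.linalg.norm(a-b),np.degrees(np.arctan2(*(a-b)[:2]*[-1,1])) )
l=[onz(p,c,.07) for p in((186,10),(196,200))];print("left edge dir",np.degrees(np.arctan2(*(l[0]-l[1])[[1,0]])))
v=[onz(p,c,.07) for p in((292,20),(401,20),(291,63),(398,63))];print("vents yaw",[np.degrees(np.arctan2(-(q-p)[0]*-1,-(q-p)[1])) for p,q in((v[0],v[1]),(v[2],v[3]))])
print("mouth",onz((426.6,149.5),c,.1))
E
```

```text
ball [0.49535951 0.06009484 0.154     ] [0.4947177  0.05842949 0.154     ]
front corners [0.43805911 0.11608806 0.07      ] [ 0.47245958 -0.17766091  0.07      ] 0.29575640090861194 6.67939296737258
left edge dir 6.306711945346848
vents yaw [np.float64(6.671088837525), np.float64(6.672617768786205)]
mouth [ 0.54644721 -0.09558886  0.1       ]
```

Emit:
carry_out(
  claw=[6, 6, 6, 6, 6, 1.5, 1.5, 1.5, 1.5, 1.5, 1.5, 1.5, 1.5, 1.5, 1.5],
  delta_pos=[
    [0.3, 0, 2.5],
    [0, 0, 3],
    [0, 0, 2.5],
    [0, 0, 1.2],
    [0, 0, 0],
    [0, 0, 0],
    [0, 0, 0],
    [0, 0, 0],
    [0, 0, 0],
    [0, 0, 0],
    [0, 0, 0],
    [0, 0, 0],
    [0, 0, 0],
    [0, 0, 0],
    [0, 0, 0],
  ],
  angular=[
    [0, 0, 0],
    [0, 0, 0],
    [0, 0, 0],
    [0, 0, 0],
    [0, 0, 0],
    [0, 0, 0],
    [0, 0, 0],
    [0, 0, 0],
    [0, 0, 0],
    [0, 0, 0],
    [0, 0, 0],
    [0, 0, 0],
    [0, 0, 0],
    [0, 0, 0],
    [0, 0, 0],
  ],
  force=12,
)

```text
clock: 5.05
position: [0.4945, 0.0618, 0.1354]
ee_rot: [-3.133, -0.187, -0.002]
force: [-1.6, 8.2, 2.3]
width: 0.276
gripper_force: 12.0
```

```bash
python3 - <<'E'
from h import *
st()
c=arm.get_image("wrist");save("w2.png",c["frame"])
E
```

```text
t 5.05 p [0.4945 0.0618 0.1354] yaw_x 6.82 tilt [0.001  0.0028] F [-1.6  8.2  2.3] w 2.53 g 12.0 j [-0.01  0.35 -0.28  1.97  0.12  0.83 -1.81]
```

Emit:
carry_out(
  claw=[1.5, 1.5, 1.5, 1.5, 1.5, 1.5, 1.5, 1.5, 1.5],
  delta_pos=[
    [0, -0.25, 0],
    [0.64, 0, -0.39],
    [0.68, 0, -0.33],
    [0.7, 0, -0.26],
    [0.73, 0, -0.18],
    [0.74, 0, -0.11],
    [0.75, 0, -0.04],
    [0, 0, 0],
    [0, 0, 0],
  ],
  angular=[
    [0, 0, 0],
    [0, 0, 0],
    [0, 0, 0],
    [0, 0, 0],
    [0, 0, 0],
    [0, 0, 0],
    [0, 0, 0],
    [0, 0, 0],
    [0, 0, 0],
  ],
)

```text
clock: 6.0
position: [0.5362, 0.0668, 0.1475]
ee_rot: [-3.136, -0.184, 0.001]
force: [-1.5, 5.9, -10.9]
width: 0.271
gripper_force: 12.0
```

```bash
python3 - <<'E'
from h import *
st()
c=arm.get_image("wrist");save("w3.png",c["frame"])
E
```

```text
t 6.0 p [0.5362 0.0668 0.1475] yaw_x 6.7 tilt [-0.0007  0.0002] F [ -1.5   5.9 -10.9] w 2.48 g 12.0 j [-0.02  0.4  -0.27  1.86  0.13  0.9  -1.8 ]
```

View pics/w3.png

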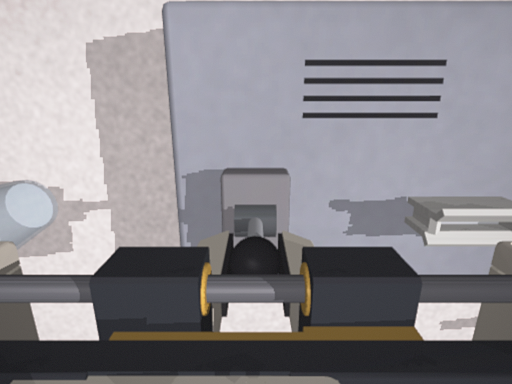

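The wrist view shows the ball between the pads at (255,257), over the block whose rear edge is at row 168. I'll release, rise and check the lever angle.

Emit:
carry_out(
  claw=[5, 5, 5, 5, 5, 5, 5, 5],
  delta_pos=[
    [0, 0, 0],
    [0, 0, 0],
    [0, 0, 0],
    [0, 0, -1],
    [-1, 0, -2.5],
    [-2, 0, -2.5],
    [-2, 0, -2],
    [0, 0, 0],
  ],
  angular=[
    [0, 0, 0],
    [0, 0, 0],
    [0, 0, 0],
    [0, 0, 0],
    [0, 0, 0],
    [0, 0, 0],
    [0, 0, 0],
    [0, 0, 0],
  ],
)

```text
clock: 6.85
position: [0.4864, 0.0607, 0.2314]
ee_rot: [3.136, 0.183, 0.008]
force: [0.4, -0.4, -0.2]
width: 0.545
gripper_force: 0.0
```

```bash
python3 - <<'E'
from h import *
st()
C={n:arm.get_image(n) for n in("wrist","top","scene")}
o=[]
for n,c in C.items():
    for r in arm.place_of("lamp_lever_tip",c)[:1]:
        p=pix(r["centre"]);print(n,r["conf"],p,onz(p,c,.167));o.append((p,c))
if len(o)>1:print(tri(o))
c=C["wrist"];save("w4.png",c["frame"])
np.savez("w4.npz",T=c["T"],mtx=c["mtx"])
E
```

```text
t 6.85 p [0.4864 0.0607 0.2314] yaw_x 6.69 tilt [0.0048 0.0001] F [ 0.4 -0.4 -0.2] w 5.0 g 0.0 j [ 0.01  0.23 -0.29  1.87  0.08  1.05 -1.77]
wrist 0.83 [254.5152 144.8064] [0.53582169 0.06722381 0.167     ]
```

View pics/w4.png

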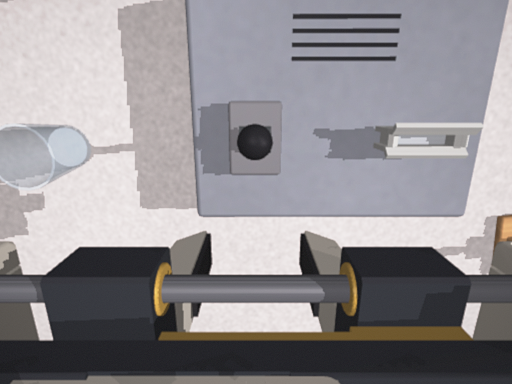

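The lever now looks upright: ball at (254.5,142), block outline in columns 229–281 and rows 101–175.

```bash
python3 - <<'E'
from h import *
c=np.load("w4.npz");f=cv2.imread("pics/w4.png")
g=f.max(2).astype(float)
print(g[94:108,240:270].mean(1).round(),"rows94"); print(g[168:184,240:270].mean(1).round(),"rows168")
m=(g[120:165,230:280]<45);m=cv2.erode(m.astype(np.uint8),np.ones((5,5)));m=cv2.dilate(m,np.ones((5,5)));ys,xs=np.nonzero(m);print("ball",xs.mean()+230,ys.mean()+120,xs.min()+230,xs.max()+230,ys.min()+120,ys.max()+120)
u=np.array([np.cos(np.radians(6.7)),np.sin(np.radians(6.7))])
for rr,rf in((101,175),(101.5,174.5)):
    a,b=onz((255,rr),c,.095),onz((255,rf),c,.095);print("block along x",u@a[:2],u@b[:2],"len",u@(a-b)[:2],"mid",u@(a+b)[:2]/2)
p=(xs.mean()+230,ys.mean()+120);print("ball",u@onz(p,c,.167)[:2],onz(p,c,.167))
print("front edge",u@onz((332,216),c,.07)[:2])
for n in ((428,153),):
    print("slot", onz(n,c,.1))
E
```

```text
[173. 173. 173. 172. 173. 174. 160. 137. 135. 145. 151. 152. 152. 152.] rows94
[147. 147. 147. 148. 145. 128. 121. 156. 176. 175. 174. 173. 174. 174.
 173. 173.] rows168
ball 247.06372549019608 143.89460784313727 238 260 126 158
block along x 0.5706967652633892 0.5012663032596385 len 0.0694304620037507 mid 0.5359815342615138
block along x 0.5702586425964092 0.5017686078509174 len 0.06849003474549191 mid 0.5360136252236634
ball 0.5406516220187256 [0.53583708 0.0726314  0.167     ]
front edge 0.44912208122260283
slot [ 0.53895718 -0.09741101  0.1       ]
```

Emit:
carry_out(
  claw=[6, 6, 6, 6, 6, 6, 6, 6, 6, 6, 6, 6, 6, 6, 6, 6, 6, 6, 6, 6],
  delta_pos=[
    [-1.32, 4.7, 0],
    [-1.32, 4.7, 0],
    [-1.32, 4.7, 0],
    [-1.32, 4.7, 0],
    [-1.32, 4.7, 0],
    [-1.32, 4.7, 0],
    [-1.32, 4.7, 0],
    [-1.32, 4.7, 0],
    [0, 0, 0],
    [0, 0, 0],
    [0, 0, 0],
    [0, 0, 0],
    [0, 0, 0],
    [0, 0, 0],
    [0, 0, 0],
    [0, 0, 0],
    [0, 0, 0],
    [0, 0, 0],
    [0, 0, 0],
    [0, 0, 0],
  ],
  angular=[
    [0, 0, 0],
    [0, 0, 0],
    [0, 0, 0],
    [0, 0, 0],
    [0, 0, 0],
    [0, 0, 0],
    [0, 0, 0],
    [0, 0, 0],
    [0, 0, -0.141],
    [0, 0, -0.141],
    [0, 0, -0.141],
    [0, 0, -0.141],
    [0, 0, -0.141],
    [0, 0, -0.141],
    [0, 0, -0.141],
    [0, 0, -0.141],
    [0, 0, -0.141],
    [0, 0, -0.141],
    [0, 0, -0.141],
    [0, 0, -0.141],
  ],
)

```text
clock: 9.15
position: [0.4255, -0.3251, 0.2269]
ee_rot: [-1.934, -2.474, -0.0]
force: [-0.1, 0.8, -0.2]
width: 0.652
gripper_force: 0.0
```

```bash
python3 - <<'E'
from h import *
st()
C={n:arm.get_image(n) for n in("wrist","top","scene")}
for l,z in(("lamp_lever_tip",.167),("holder",.012),("stand",0)):
  o=[]
  for n,c in C.items():
    for r in arm.place_of(l,c)[:1]:
        p=pix(r["centre"]);print(l,n,round(r["conf"],2),p.round(1),onz(p,c,z).round(4));o.append((p,c))
  if len(o)>1:print(tri(o).round(4))
for n in("top","scene"):
    c=C[n]; p=proj([.5365,.066,.167],c).astype(int);q=proj([.5365,.066,.095],c);print(n,p,q)
    save("lv_"+n+".png",cv2.resize(c["frame"][p[1]-20:p[1]+40,p[0]-30:p[0]+30],(400,400),interpolation=cv2.INTER_CUBIC)); print("off",p-[30,20])
cv2.imwrite("pics/lv.png",np.hstack([cv2.imread("pics/lv_top.png"),cv2.imread("pics/lv_scene.png")]))
c=C["wrist"];save("w5.png",c["frame"]);np.savez("w5.npz",T=c["T"],mtx=c["mtx"])
for n in("top","scene"):np.savez(n+".npz",T=C[n]["T"],mtx=C[n]["mtx"])
E
```

```text
t 9.15 p [ 0.4255 -0.3251  0.2269] yaw_x 103.97 tilt [-0.0011  0.0011] F [-0.1  0.8 -0.2] w 5.98 g 0.0 j [ 0.83  0.32 -0.36  1.77  0.12  1.08  0.67]
lamp_lever_tip top 0.57 [230.5 193.8] [0.5366 0.0666 0.167 ]
lamp_lever_tip scene 0.52 [281.6 177.8] [0.536  0.0649 0.167 ]
[0.5365 0.0657 0.1673]
holder wrist 0.95 [254.7 168.7] [ 0.4243 -0.3241  0.012 ]
holder top 0.62 [373.7 245. ] [ 0.4256 -0.3196  0.012 ]
holder scene 0.68 [147.1 207.5] [ 0.433  -0.3228  0.012 ]
[ 0.4252 -0.324   0.0054]
stand wrist 0.74 [254.5 164.6] [ 0.4233 -0.3215  0.    ]
stand top 0.73 [374.1 247.3] [ 0.4195 -0.324   0.    ]
[ 0.4203 -0.313   0.0418]
top [230 193] [232.61028867 197.40430216]
off [200 173]
scene [282 177] [281.01582594 199.58377778]
off [252 157]
```

View pics/lv.png

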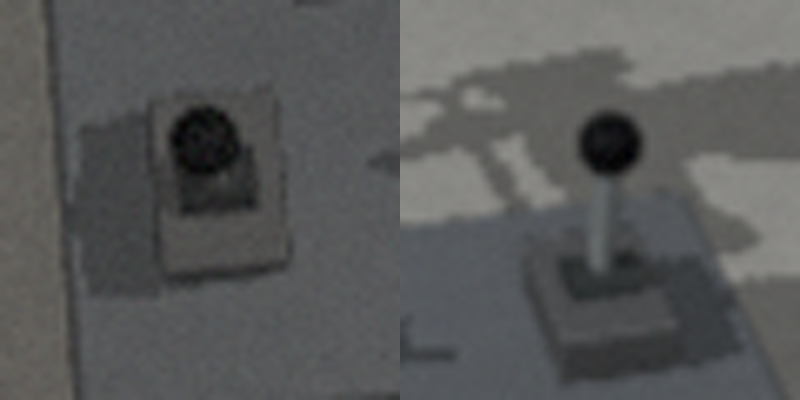

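View pics/w5.png

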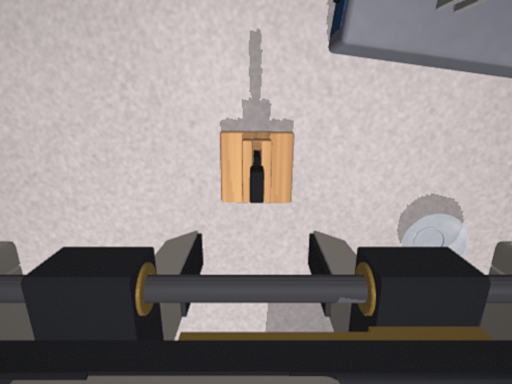

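The top crop shows the ball at (205,141) on a block with corners (150,95), (277,88), (290,268) and (162,275). The scene crop shows the ball at (610,143). The wrist view is centred on the upright holder at (257,175) and aligned with the stand.

```bash
python3 - <<'E'
from h import *
u=np.array([np.cos(np.radians(6.67)),np.sin(np.radians(6.67))])
c=np.load("top.npz")
q=lambda p,z:onz(np.array(p)/6.6667+[200,173],c,z)
B=np.array([q(p,.095) for p in((150,95),(277,88),(290,268),(162,275))]);m=B.mean(0)
print("block ctr",m,"len",np.linalg.norm(B[0]-B[3]),np.linalg.norm(B[0]-B[1]));b=q((205,141),.167);print("ball",b,"du",u@(b-m)[:2])
s=np.load("scene.npz");b=onz(np.array((210,143))/6.6667+[252,157],s,.167);print("scene ball",b)
Bs=np.array([onz(np.array(p)/6.6667+[252,157],s,.095) for p in((128,242),(232,232),(275,325),(160,340))]);print("scene blk",Bs.mean(0),np.linalg.norm(Bs[0]-Bs[3]),np.linalg.norm(Bs[0]-Bs[1]),"du",u@(b-Bs.mean(0))[:2])
# start-of-task check: ball in w1 vs block in same image w/ w1 = t.png
c0=np.array([173,303])/3.3333+[180,120]; b0=onz(c0,c,.154);print("start ball du",u@(b0-m)[:2])
w=np.load("w5.npz")
# holder top: grip block centre & stand edges in wrist
for p,z in(((257.5,200),.104),((257,131),.012)):print(onz(p,w,z))
for a,b,z in(((221,132),(221,202),.012),((293,132),(293,202),.012)):
    d=onz(b,w,z)-onz(a,w,z);print("edge",onz(a,w,z),np.degrees(np.arctan2(d[1],d[0])))
for z in (.034,):
    print("pocket edges",onz((243,141),w,z),onz((272,141),w,z))
f=cv2.imread("pics/w5.png").max(2)
for r in (155,160,170,180,190,198): print(r,np.nonzero(f[r,240:275]<70)[0][[0,-1]]+240)
E
```

```text
block ctr [0.52934335 0.06484742 0.095     ] len 0.07034839894062432 0.049475210703360695
ball [0.53578445 0.06598545 0.167     ] du 0.006529692149783882
scene ball [0.53941295 0.06938852 0.167     ]
scene blk [0.53646462 0.06807509 0.095     ] 0.06526057209970021 0.044424630994660125 du 0.003080936905179175
start ball du -0.03290208367042514
[ 0.42985894 -0.33437117  0.104     ]
[ 0.41585532 -0.27908174  0.012     ]
edge [ 0.37445111 -0.29065838  0.012     ] -77.80390718947342
edge [ 0.45782181 -0.26978115  0.012     ] -73.89280178766165
pocket edges [ 0.40262569 -0.29188833  0.034     ] [ 0.43449053 -0.28390781  0.034     ]
155 [254 259]
160 [254 260]
170 [251 262]
180 [250 262]
190 [250 262]
198 [250 262]
```

Every view puts the ball 3–6 mm behind the block centre, so the lever is past upright. I'll go back with the fingers closing along x, check it side-on and trim it.

Emit:
carry_out(
  claw=[6, 6, 6, 6, 6, 6, 6, 6, 6, 6, 6, 6],
  delta_pos=[
    [0, 0, 0],
    [4.18, 1.72, 0],
    [4.18, 1.72, 0],
    [4.18, 1.72, 0],
    [4.18, 1.72, 0],
    [4.18, 1.72, 0],
    [4.18, 1.72, 0],
    [4.18, 1.72, 0],
    [4.18, 1.72, 0],
    [4.18, 1.72, 0],
    [-5, 0, -2],
    [0, 0, 0],
  ],
  angular=[
    [0, 0, 0.127],
    [0, 0, 0],
    [0, 0, 0],
    [0, 0, 0],
    [0, 0, 0],
    [0, 0, 0],
    [0, 0, 0],
    [0, 0, 0],
    [0, 0, 0],
    [0, 0, 0],
    [0, 0, 0],
    [0, 0, 0],
  ],
)

```text
clock: 10.95
position: [0.5447, 0.0174, 0.2478]
ee_rot: [2.093, 2.338, -0.0]
force: [-0.3, -1.6, 0.5]
width: 0.653
gripper_force: 0.0
```

```bash
python3 - <<'E'
from h import *
st()
c=arm.get_image("wrist");print(c["T"][:3,3])
for r in arm.place_of("lamp_lever_tip",c)[:1]:print(r["conf"],pix(r["centre"]),onz(pix(r["centre"]),c,.167))
for r in arm.place_of("slot_mouth",c)[:1]:print(r["conf"],pix(r["centre"]),onz(pix(r["centre"]),c,.1))
print(proj([.5335,.066,.095],c),proj([.5335,.066,.167],c))
save("w6.png",c["frame"]);np.savez("w6.npz",T=c["T"],mtx=c["mtx"])
E
```

```text
t 10.95 p [0.5447 0.0174 0.2478] yaw_x 96.31 tilt [ 0.0026 -0.0027] F [-0.3 -1.6  0.5] w 6.0 g 0.0 j [ 0.24  0.33 -0.49  1.71  0.17  1.14 -0.19]
[0.53534528 0.09690851 0.40531023]
0.87 [257.5872 139.8144] [0.5408042  0.06892223 0.167     ]
0.88 [249.8048 272.9856] [ 0.55054899 -0.08784631  0.1       ]
[249.28241837 133.22734011] [247.74608056 142.55226112]
```

View pics/w6.png

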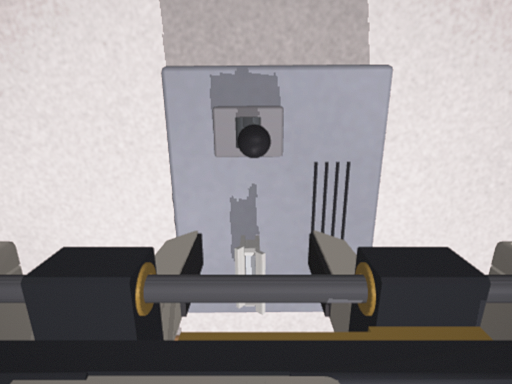

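The wrist view along y shows the ball at about (254,140), while the block spans columns 214–283 (middle 248.5). The slot is at (250,272).

```bash
python3 - <<'E'
from h import *
c=np.load("w6.npz");f=cv2.imread("pics/w6.png");g=f.max(2).astype(float)
u=np.array([np.cos(np.radians(6.67)),np.sin(np.radians(6.67))])
for r in(125,130,145,150): 
    x=g[r,200:295];d=np.abs(np.diff(x));i=np.nonzero(d>12)[0];print(r,i+200.5)
m=(g[105:165,225:285]<40).astype(np.uint8);n,l,s,ce=cv2.connectedComponentsWithStats(m);k=1+s[1:,4].argmax();print("ball",s[k],ce[k]+[225,105])
for r in (135,140,146): print(np.nonzero(m[r-105])[0][[0,-1]]+225)
U=lambda p,z:u@onz(p,c,z)[:2]
print("block",U((214.5,140),.095),U((283,140),.095),"ball 254.5",U((254.5,141),.167),U((256,141),.167))
# photometer edges at row 100.. top z=.07
for r in(100,200): 
    x=g[r,150:400];d=np.abs(np.diff(x));i=np.nonzero(d>14)[0];print(r,i+150.5)
E
```

```text
125 [211.5 212.5 213.5 214.5 234.5 235.5 259.5 260.5 261.5 281.5 282.5 283.5]
130 [211.5 212.5 214.5 215.5 234.5 235.5 240.5 241.5 264.5 265.5 266.5 267.5
 282.5 283.5]
145 [212.5 213.5 215.5 234.5 235.5 236.5 237.5 268.5 269.5 270.5 282.5 283.5]
150 [212.5 213.5 215.5 238.5 239.5 240.5 266.5 267.5 268.5 282.5 283.5]
ball [ 13  20  32  31 325] [250.67692308 134.75692308]
[239 268]
[238 269]
[239 268]
block 0.5026522725313245 0.571266663217052 ball 254.5 0.5427696906806725 0.543924767175516
100 [162.5 163.5 165.5 210.5 279.5 280.5 388.5 389.5]
200 [171.5 172.5 173.5 174.5 228.5 229.5 235.5 236.5 237.5 238.5 254.5 255.5
 311.5 312.5 314.5 315.5 316.5 321.5 322.5 323.5 324.5 325.5 326.5 331.5
 332.5 333.5 335.5 336.5 342.5 343.5 344.5 345.5 346.5 347.5 376.5 377.5]
```

Emit:
carry_out(
  claw=[6, 6, 6, 6, 6, 2, 2, 2, 2, 2, 2, 2, 2, 2, 2],
  delta_pos=[
    [2.5, -0.06, 0],
    [2.45, -0.06, 2],
    [0, 0, 3],
    [0, 0, 3],
    [0, 0, 2],
    [0, 0, 0],
    [0, 0, 0],
    [0, 0, 0],
    [0, 0, 0],
    [0, 0, 0],
    [0, 0, 0],
    [0, -0.2, 0],
    [0, -0.2, 0],
    [0, -0.13, 0],
    [0, 0, 0],
  ],
  angular=[
    [0, 0, 0],
    [0, 0, 0],
    [0, 0, 0],
    [0, 0, 0],
    [0, 0, 0],
    [0, 0, 0],
    [0, 0, 0],
    [0, 0, 0],
    [0, 0, 0],
    [0, 0, 0],
    [0, 0, 0],
    [0, 0, 0],
    [0, 0, 0],
    [0, 0, 0],
    [0, 0, 0],
  ],
  force=6,
)

```text
clock: 12.6
position: [0.5307, 0.0683, 0.1465]
ee_rot: [2.095, 2.341, 0.0]
force: [1.2, -0.3, 4.7]
width: 0.274
gripper_force: 6.0
```

Emit:
carry_out(
  claw=[5, 5, 5, 6, 6, 6, 6, 6],
  delta_pos=[
    [0, 0, 0],
    [0, 0, 0],
    [0, 0, 0],
    [0, 0, -3],
    [0, 0, -3.5],
    [-2.5, 0.2, -3.5],
    [-2.5, 0.3, 0],
    [0, 0, 0],
  ],
  angular=[
    [0, 0, 0],
    [0, 0, 0],
    [0, 0, 0],
    [0, 0, 0],
    [0, 0, 0],
    [0, 0, 0],
    [0, 0, 0],
    [0, 0, 0],
  ],
)

```text
clock: 13.4
position: [0.5423, 0.015, 0.2469]
ee_rot: [2.099, 2.334, -0.001]
force: [0.8, 0.3, -0.3]
width: 0.655
gripper_force: 0.0
```

```bash
cat > lv.py <<'E'
from h import *
st()
c=arm.get_image("wrist");g=c["frame"].max(2).astype(float)
u=np.array([np.cos(np.radians(6.67)),np.sin(np.radians(6.67))])
U=lambda x,r,z:u@onz((x,r),c,z)[:2]
m=cv2.morphologyEx((g[100:170,205:295]<40).astype(np.uint8),cv2.MORPH_OPEN,np.ones((3,3)))
for r in range(126,158,4):
    i=np.nonzero(m[r-100])[0]; d=np.nonzero(np.abs(np.diff(g[r,200:295]))>12)[0]+200.5
    print(r,(i[[0,-1]]+205) if len(i) else "",d)
for a in arm.place_of("lamp_lever_tip",c)[:1]:print(a["conf"],pix(a["centre"]),u@onz(pix(a["centre"]),c,.167)[:2])
save("lvn.png",c["frame"]);np.savez("lvn.npz",T=c["T"],mtx=c["mtx"])
for x in(214,215,283,284):print(x,"blk",U(x,140,.095))
for x in(246,248,250,252,254):print(x,"ball",U(x,141,.167))
E
python3 lv.py
```

```text
t 13.4 p [0.5423 0.015  0.2469] yaw_x 96.06 tilt [ 0.0013 -0.0021] F [ 0.8  0.3 -0.3] w 6.01 g 0.0 j [ 0.25  0.33 -0.5   1.72  0.17  1.14 -0.19]
126 [238 257] [214.5 215.5 216.5 217.5 235.5 236.5 237.5 257.5 258.5 259.5 262.5 263.5
 285.5 286.5]
130 [234 261] [214.5 215.5 216.5 217.5 231.5 232.5 233.5 261.5 262.5 263.5 285.5 286.5]
134 [232 262] [214.5 215.5 216.5 217.5 230.5 231.5 262.5 263.5 264.5 285.5 286.5]
138 [232 237] [214.5 215.5 217.5 218.5 229.5 230.5 231.5 263.5 264.5 285.5 286.5]
142 [232 235] [215.5 216.5 217.5 218.5 229.5 230.5 231.5 262.5 263.5 264.5 283.5 285.5]
146  [215.5 216.5 217.5 218.5 231.5 232.5 233.5 261.5 262.5 263.5 283.5 285.5]
150  [215.5 216.5 217.5 218.5 234.5 235.5 236.5 258.5 259.5 260.5 283.5 285.5]
154  [217.5 239.5 240.5 241.5 252.5 253.5 254.5 256.5 283.5]
0.87 [249.2928 139.2   ] 0.536230560917072
214 blk 0.4995647206867771
215 blk 0.5005636157511307
283 blk 0.5684977812603551
284 blk 0.5694969499064505
246 ball 0.53368359657118
248 ball 0.5352183070219589
250 ball 0.5367530296662575
252 ball 0.5382877645042212
254 ball 0.5398225115359954
```

```bash
python3 - <<'E'
from h import *
c=np.load("lvn.npz");g=cv2.imread("pics/lvn.png").max(2).astype(float)
u=np.array([np.cos(np.radians(6.67)),np.sin(np.radians(6.67))])
for r in(85,140,180,200):
    for lo,hi in((150,190),(365,405)):
        s=cv2.GaussianBlur(g[r-2:r+3].mean(0)[None],(5,1),0)[0];d=np.diff(s)[lo:hi];i=np.abs(d).argmax()
        print(r,lo+i+.5,round(d[i],1),"u70",round(u@onz((lo+i+.5,r),c,.07)[:2],4))
print(g[140,208:222],g[140,280:292])
E
```

```text
85 163.5 -29.6 u70 0.4471
85 393.5 24.1 u70 0.6832
140 169.5 -32.8 u70 0.4482
140 387.5 24.3 u70 0.6836
180 172.5 -32.2 u70 0.4475
180 382.5 24.1 u70 0.6832
200 174.5 -35.4 u70 0.4477
200 380.5 26.1 u70 0.6836
[177. 175. 176. 175. 174. 175. 176. 167. 134. 117. 137. 149. 149. 148.] [150. 151. 150. 146. 134. 143. 173. 173. 172. 172. 173. 173.]
```

```bash
python3 - <<'E'
import cv2
f=cv2.imread("pics/lvn.png");cv2.imwrite("pics/lvc.png",cv2.resize(f[90:180,190:310],(800,600),interpolation=cv2.INTER_CUBIC))
E
```

View pics/lvc.png

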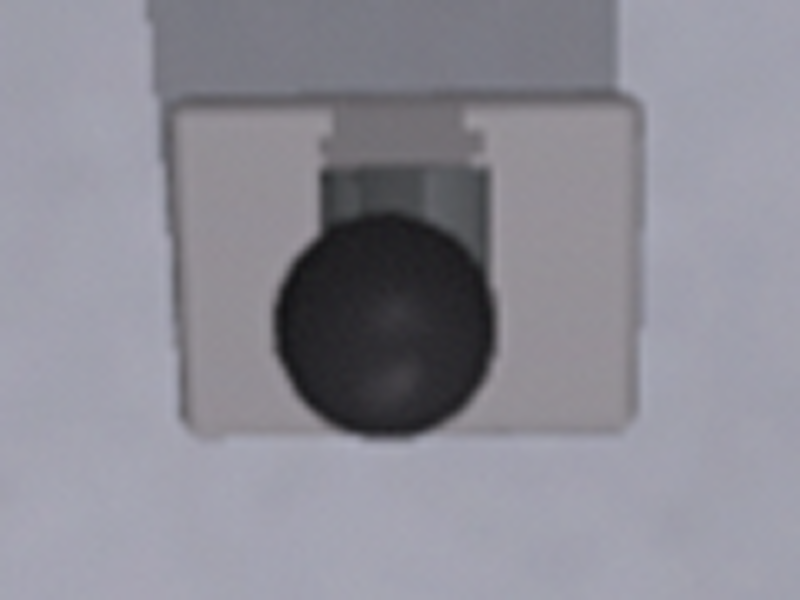

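The ball is at crop (387,323) and the hub's middle is at column 405. The ball is within about 1 mm of the pivot, so the lever is upright. Next I'll look at the slot.

Emit:
carry_out(
  claw=[6, 6, 6, 6, 6],
  delta_pos=[
    [-4, 0, 0],
    [-4, 0, 0],
    [-4, -0.1, 0],
    [-3.5, -0.2, 0],
    [0, 0, 0],
  ],
  angular=[
    [0, 0, 0],
    [0, 0, 0],
    [0, 0, 0],
    [0, 0, 0],
    [0, 0, 0],
  ],
)

```text
clock: 14.0
position: [0.5547, -0.1404, 0.2451]
ee_rot: [-2.102, -2.334, 0.005]
force: [0.0, 0.3, -0.6]
width: 0.66
gripper_force: 0.0
```

```bash
python3 - <<'E'
from h import *
st()
c=arm.get_image("wrist");save("w7.png",c["frame"]);np.savez("w7.npz",T=c["T"],mtx=c["mtx"])
for r in arm.place_of("slot_mouth",c)[:1]:
    p=pix(r["centre"]);print(r["conf"],p,onz(p,c,.1))
for r in arm.place_of("slot_home",c)[:1]:
    q=pix(r["centre"]);print(r["conf"],q,onz(q,c,.076))
x,y=p.astype(int);f=cv2.imread("pics/w7.png");x0,y0=x-40,y-45;print(x0,y0)
cv2.imwrite("pics/w7c.png",cv2.resize(f[y0:y0+90,x0:x0+80],(530,600),interpolation=cv2.INTER_CUBIC))
E
```

```text
t 14.0 p [ 0.5547 -0.1404  0.2451] yaw_x 95.99 tilt [-0.0024 -0.0018] F [ 0.   0.3 -0.6] w 6.06 g 0.0 j [ 0.47  0.37 -0.43  1.65  0.17  1.16  0.1 ]
0.97 [256.     132.7872] [ 0.54956326 -0.0897333   0.1       ]
0.59 [258.304  134.7072] [ 0.55241509 -0.09373034  0.076     ]
216 87
```

View pics/w7c.png

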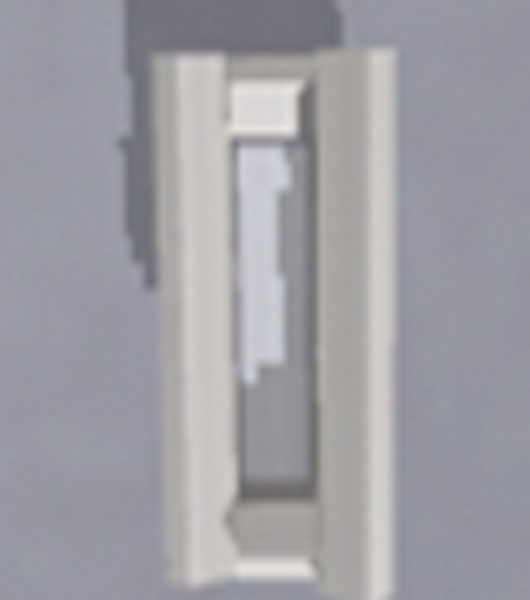

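The slot crop shows the bed between columns 239 and 316 and rows 138 and 490, with the front lip on the left and the tall back wall on the right.

```bash
python3 - <<'E'
from h import *
c=np.load("w7.npz")
q=lambda x,y,z:onz((x/6.625+216,y/6.667+87),c,z)
P=[q(237,140,.088),q(313,140,.088),q(317,490,.088),q(241,490,.088)]
P=np.array(P);print(P.round(4),"len",np.linalg.norm(P[0]-P[3]),np.linalg.norm(P[1]-P[2]),"w",np.linalg.norm(P[0]-P[1]),"ctr",P.mean(0))
d=P[0]-P[3];print("yaw",np.degrees(np.arctan2(-d[0],d[1])))
# lip outer edges along y: left outer edge and right outer edge
for a,b,z in(((155,55),(170,580),.106),((395,50),(390,595),.118)):
    d=q(*a,z)-q(*b,z);print(np.degrees(np.arctan2(-d[0],d[1])),np.linalg.norm(d),q((a[0]+b[0])/2,(a[1]+b[1])/2,z))
u=np.array([np.cos(np.radians(6.67)),np.sin(np.radians(6.67))]);v=np.array([-u[1],u[0]])
m=P.mean(0)[:2];print("u",u@m,"v",v@m,"pred from lever v",v@[.5307,.0683]-.16)
# w5 refined holder
w=np.load("w5.npz");f=cv2.imread("pics/w5.png").max(2)
for r,z in((190,.104),(175,.104),(157,.074)):
    i=np.nonzero(f[r,240:275]<70)[0][[0,-1]]+240; print(r,i,onz((i.mean(),r),w,z))
col=f[:,255:260].mean(1);print(np.nonzero(col[130:215]<70)[0][[0,-1]]+130)
for r in range(146,206,3):print(r,np.nonzero(f[r,235:280]<80)[0][[0,-1]]+235 if (f[r,235:280]<80).any() else 0,end=" ")
E
```

```text
[[ 0.543  -0.0674  0.088 ]
 [ 0.5542 -0.0662  0.088 ]
 [ 0.5608 -0.1181  0.088 ]
 [ 0.549  -0.1194  0.088 ]] len 0.052293227064191226 0.052295577259639625 w 0.011309241956197494 ctr [ 0.55173339 -0.0927667   0.088     ]
yaw 6.577652608679981
6.946757900123649 0.07407622905365685 [ 0.53502695 -0.09243923  0.106     ]
6.643667185461924 0.0738719539140571 [ 0.5671398  -0.08846576  0.118     ]
u 0.5372241192871781 v -0.1562230314912171 pred from lever v -0.15380345711163576
190 [250 262] [ 0.4260327  -0.32504697  0.104     ]
175 [250 263] [ 0.42293104 -0.310774    0.104     ]
157 [254 260] [ 0.42062219 -0.29914266  0.074     ]
[151 201]
146 0 149 0 152 [254 259] 155 [254 260] 158 [254 260] 161 [254 260] 164 [253 260] 167 [251 262] 170 [250 262] 173 [250 263] 176 [250 263] 179 [250 263] 182 [250 262] 185 [250 262] 188 [250 262] 191 [250 262] 194 [250 262] 197 [250 262] 200 [250 262] 203 0
```

Emit:
carry_out(
  claw=[6, 6, 6, 6, 6, 6, 6, 6, 6, 6, 6, 6, 0.8, 0.8, 0.8, 0.8, 0.8, 0.8, 0.8, 0.8],
  delta_pos=[
    [0, 0, 0],
    [-2.93, -3.39, 0],
    [-2.93, -3.39, 0],
    [-2.93, -3.39, 0],
    [-2.93, -3.39, 0],
    [-2.93, -3.39, 0],
    [0, 0, 4],
    [0, 0, 4],
    [0, 0, 4],
    [0, 0, 4],
    [0, 0, 1.5],
    [0, 0, 0],
    [0, 0, 0],
    [0, 0, 0],
    [0, 0, 0],
    [0, 0, 0],
    [0, 0, 0],
    [0, 0, 0],
    [0, 0, 0],
    [0, 0, 0],
  ],
  angular=[
    [0, 0, -0.138],
    [0, 0, 0],
    [0, 0, 0],
    [0, 0, 0],
    [0, 0, 0],
    [0, 0, 0],
    [0, 0, 0],
    [0, 0, 0],
    [0, 0, 0],
    [0, 0, 0],
    [0, 0, 0],
    [0, 0, 0],
    [0, 0, 0],
    [0, 0, 0],
    [0, 0, 0],
    [0, 0, 0],
    [0, 0, 0],
    [0, 0, 0],
    [0, 0, 0],
    [0, 0, 0],
  ],
  force=20,
)

```text
clock: 16.15
position: [0.4266, -0.3193, 0.0715]
ee_rot: [-1.929, -2.479, 0.001]
force: [-3.8, -0.0, 5.4]
width: 0.152
gripper_force: 20.0
```

```bash
python3 - <<'E'
from h import *
s,M=st();print(s["ft_torque"].round(2))
c=arm.get_image("wrist")
for l in("holder","stand"):
  for r in arm.place_of(l,c)[:1]:
    p=pix(r["centre"]);print(l,r["conf"],p,onz(p,c,.012))
E
```

```text
t 16.15 p [ 0.4266 -0.3193  0.0715] yaw_x 104.22 tilt [-0.0011 -0.0002] F [-3.8 -0.   5.4] w 1.39 g 20.0 j [ 0.8   0.5  -0.35  1.94  0.25  0.74  0.55]
[-0.16  0.85 -0.13]
holder 0.56 [254.976  214.6176] [ 0.42665517 -0.32076012  0.012     ]
stand 0.89 [253.184  210.7008] [ 0.424577   -0.31805651  0.012     ]
```

Emit:
carry_out(
  claw=[0.8, 0.8, 0.8, 0.8, 0.8, 0.8, 0.8],
  delta_pos=[
    [0, 0, 0],
    [0, 0, -1.5],
    [0, 0, -1.5],
    [0, 0, -3.5],
    [0, 0, -4],
    [0, 0, -4],
    [0, 0, 0],
  ],
  angular=[
    [0, 0, 0],
    [0, 0, 0],
    [0, 0, 0],
    [0, 0, 0],
    [0, 0, 0],
    [0, 0, 0],
    [0, 0, 0],
  ],
  force=40,
)

```text
clock: 17.0
position: [0.4307, -0.32, 0.2216]
ee_rot: [1.922, 2.473, 0.002]
force: [-0.4, -0.1, -0.6]
width: 0.149
gripper_force: 40.0
```

```bash
cat > hh.py <<'E'
from h import *
s,M=st()
o=[]
for n in("wrist","scene","top"):
  c=arm.get_image(n)
  for r in arm.place_of("holder",c)[:1]:
    p=pix(r["centre"]);w=onz(p,c,s["position"][2]-.0595);print(n,round(r["conf"],2),p.round(1),w.round(4),"tool offs mm",(M.T@(w-s["position"])*1e3).round(1));o.append((p,c))
  for r in arm.trace("holder",c)[:1]:
    ys,xs=np.nonzero(r["region"]);print("  trace",round(r["conf"],2),xs.min(),xs.max(),ys.min(),ys.max())
  save("hh_"+n+".png",c["frame"]);np.savez("hh_"+n+".npz",T=c["T"],mtx=c["mtx"])
  for k in(-24,24): print("  pred bottom corner",proj(s["position"]+M@np.array([k/1e3,0,.0595]),c).round(1), "gripblock bottom",proj(s["position"]+M@np.array([k/24*.016,0,-.0025]),c).round(1))
w=tri(o);print("tri",(M.T@(w-s["position"])*1e3).round(1))
E
python3 hh.py
```

```text
t 17.0 p [ 0.4307 -0.32    0.2216] yaw_x 104.29 tilt [ 0.0082 -0.0048] F [-0.4 -0.1 -0.6] w 1.37 g 40.0 j [ 0.85  0.32 -0.4   1.78  0.14  1.06  0.65]
wrist 0.88 [252.6 217.8] [ 0.4302 -0.3247  0.1621] tool offs mm [-4.  -2.1 59.5]
  trace 0.74 241 271 185 312
  pred bottom corner [255.3 241.9] gripblock bottom [255.3 276.2]
  pred bottom corner [255.4 181.9] gripblock bottom [255.4 224.4]
scene 0.74 [139.1 168.3] [ 0.4477 -0.3149  0.1621] tool offs mm [ 1.1 17.4 59.6]
  trace 0.71 125 146 142 167
  pred bottom corner [129.1 166.7] gripblock bottom [127.4 146.4]
  pred bottom corner [147.  163.6] gripblock bottom [139.8 144.4]
top 0.47 [389.7 242.5] [ 0.4307 -0.3163  0.1621] tool offs mm [ 4.   0.5 59.5]
  trace 0.56 382 395 244 249
  pred bottom corner [401.1 240.1] gripblock bottom [407.  240.7]
  pred bottom corner [381.6 244.6] gripblock bottom [393.1 243.9]
tri [-1.8 -0.8 69.1]
```

Emit:
carry_out(
  claw=[0.8, 0.8, 0.8, 0.8, 0.8, 0.8, 0.8, 0.8, 0.8],
  delta_pos=[
    [0, 0, 0],
    [3.59, 2.43, 0],
    [3.59, 2.43, 0],
    [3.59, 2.43, 0],
    [3.59, 2.43, 0],
    [3.59, 2.43, 0],
    [3.59, 2.43, 0],
    [0, 0, 0],
    [0, 0, 0],
  ],
  angular=[
    [0, 0, 0.133],
    [0, 0, 0],
    [0, 0, 0],
    [0, 0, 0],
    [0, 0, 0],
    [0, 0, 0],
    [0, 0, 0],
    [0, 0, 0],
    [0, 0, 0],
  ],
)

```text
clock: 18.35
position: [0.5474, -0.087, 0.2158]
ee_rot: [-2.085, -2.349, 0.001]
force: [-1.0, -0.4, -0.9]
width: 0.149
gripper_force: 40.0
```

```bash
python3 hh.py; python3 - <<'E'
from h import *
togo([.5507,-.0893,.1885])
c=arm.get_image("wrist")
for r in arm.place_of("slot_mouth",c)[:1]:
    p=pix(r["centre"]);print(r["conf"],p,onz(p,c,.1))
E
```

```text
t 18.35 p [ 0.5474 -0.087   0.2158] yaw_x 96.8 tilt [-0.0009  0.0003] F [-1.  -0.4 -0.9] w 1.37 g 40.0 j [ 0.41  0.37 -0.46  1.73  0.19  1.08  0.  ]
wrist 0.86 [253.5 217.1] [ 0.5463 -0.0906  0.1563] tool offs mm [-3.5 -1.4 59.5]
  trace 0.86 241 270 187 312
  pred bottom corner [255.3 241.8] gripblock bottom [255.4 276.1]
  pred bottom corner [255.5 181.8] gripblock bottom [255.5 224.4]
scene 0.92 [221.6 189.1] [ 0.5564 -0.0921  0.1563] tool offs mm [-6.2  8.4 59.5]
  trace 0.89 211 231 165 188
  pred bottom corner [214.3 188. ] gripblock bottom [215.6 167.4]
  pred bottom corner [232.8 185.7] gripblock bottom [228.5 165.9]
  pred bottom corner [303.7 190.8] gripblock bottom [303.2 187.5]
  pred bottom corner [284.1 192.6] gripblock bottom [289.2 188.7]
tri [-5.7 -1.3 66.5]
t 18.8 p [ 0.5471 -0.0888  0.2164] yaw_x 96.58 tilt [ 0.     -0.0002] F [-0.1 -0.2 -0.7] w 1.39 g 40.0 j [ 0.41  0.37 -0.46  1.73  0.19  1.08  0.  ]
to go cm (tool) [-0.09  0.35  2.79]
0.61 [259.1232 196.1088] [ 0.55106999 -0.09274191  0.1       ]
```

```bash
python3 - <<'E'
from h import *
f=cv2.imread("pics/hh_wrist.png").max(2)
for r in range(180,236,4):
    i=np.nonzero(f[r,235:280]<70)[0]+235; print(r,i[[0,-1]] if len(i) else 0,end=" ")
cv2.imwrite("pics/z.png",f)
E
```

```text
180 0 184 0 188 [250 259] 192 [250 259] 196 [250 260] 200 [250 260] 204 [250 260] 208 [249 261] 212 [249 261] 216 [249 261] 220 [249 262] 224 [249 261] 228 [249 261] 232 [245 265]
```

Emit:
carry_out(
  claw=[0.8, 0.8, 0.8, 0.8, 0.8, 0.8, 0.8, 0.8],
  delta_pos=[
    [-0.07, 0.36, 0],
    [0, 0, 2],
    [0, 0, 2],
    [0, 0, 0],
    [0, 0, 0.4],
    [0, 0, 0.4],
    [0, 0, 0.2],
    [0, 0, 0],
  ],
  angular=[
    [0, 0, 0],
    [0, 0, 0],
    [0, 0, 0],
    [0, 0, 0],
    [0, 0, 0],
    [0, 0, 0],
    [0, 0, 0],
    [0, 0, 0],
  ],
)

```text
clock: 19.7
position: [0.5511, -0.0884, 0.1666]
ee_rot: [2.089, 2.346, 0.0]
force: [-1.0, -0.3, -0.7]
width: 0.15
gripper_force: 40.0
```

```bash
python3 - <<'E'
from h import *
togo([.5508,-.0891,.1355])
c=arm.get_image("wrist");save("w8.png",c["frame"])
cv2.imwrite("pics/w8c.png",cv2.resize(cv2.imread("pics/w8.png")[150:260,200:320],(650,596),interpolation=cv2.INTER_CUBIC))
E
```

```text
t 19.7 p [ 0.5511 -0.0884  0.1666] yaw_x 96.64 tilt [ 0.0003 -0.0001] F [-1.  -0.3 -0.7] w 1.37 g 40.0 j [ 0.39  0.43 -0.45  1.79  0.22  0.98 -0.03]
to go cm (tool) [-0.06 -0.03  3.11]
```

Emit:
carry_out(
  claw=[0.8, 0.8, 0.8, 0.8, 0.8, 0.8],
  delta_pos=[
    [-0.06, 0, 0.3],
    [0, 0, 0.3],
    [0, 0, 0.3],
    [0, 0, 0.3],
    [0, 0, 0],
    [0, 0, 0],
  ],
  angular=[
    [0, 0, 0],
    [0, 0, 0],
    [0, 0, 0],
    [0, 0, 0],
    [0, 0, 0],
    [0, 0, 0],
  ],
)

```text
clock: 20.35
position: [0.5509, -0.089, 0.1543]
ee_rot: [-2.089, -2.346, 0.0]
force: [-0.2, -0.4, -1.3]
width: 0.145
gripper_force: 40.0
```

```bash
python3 - <<'E'
from h import *
s,M=st();print(s["ft_torque"].round(2))
E
```

```text
t 20.35 p [ 0.5509 -0.089   0.1543] yaw_x 96.65 tilt [-0.0003  0.0001] F [-0.2 -0.4 -1.3] w 1.33 g 40.0 j [ 0.39  0.44 -0.44  1.8   0.23  0.95 -0.03]
[ 0.01 -0.08  0.06]
```

Emit:
carry_out(
  claw=[0.8, 0.8, 0.8, 0.8, 0.8, 0.8],
  delta_pos=[
    [0, 0, 0],
    [0, 0, 0.3],
    [0, 0, 0.3],
    [0, 0, 0.4],
    [0, 0, 0],
    [0, 0, 0],
  ],
  angular=[
    [0, 0, 0],
    [0, 0, 0],
    [0, 0, 0],
    [0, 0, 0],
    [0, 0, 0],
    [0, 0, 0],
  ],
  force=60,
)

```text
clock: 20.95
position: [0.5512, -0.089, 0.1446]
ee_rot: [2.089, 2.346, 0.0]
force: [-2.2, 0.1, 5.8]
width: 0.145
gripper_force: 60.0
```

```bash
python3 - <<'E'
from h import *
s,M=st();print(s["ft_torque"].round(2))
E
```

```text
t 20.95 p [ 0.5512 -0.089   0.1446] yaw_x 96.64 tilt [ 0.0003 -0.0002] F [-2.2  0.1  5.8] w 1.33 g 60.0 j [ 0.39  0.45 -0.44  1.81  0.24  0.93 -0.04]
[-0.01  0.24  0.01]
```

Spring contact at 5.8 N, as expected. Pressing on down.

Emit:
carry_out(
  claw=[0.8, 0.8, 0.8, 0.8, 0.8, 0.8, 0.8],
  delta_pos=[
    [0, 0, 0.3],
    [0, 0, 0.3],
    [0, 0, 0.2],
    [0, 0, 0.1],
    [0, 0, 0.1],
    [0, 0, 0],
    [0, 0, 0],
  ],
  angular=[
    [0, 0, 0],
    [0, 0, 0],
    [0, 0, 0],
    [0, 0, 0],
    [0, 0, 0],
    [0, 0, 0],
    [0, 0, 0],
  ],
)

```text
clock: 21.65
position: [0.5513, -0.089, 0.1354]
ee_rot: [2.088, 2.346, 0.0]
force: [-3.3, -0.2, 11.7]
width: 0.149
gripper_force: 60.0
```

```bash
python3 - <<'E'
from h import *
s,M=st();print(s["ft_torque"].round(2))
E
```

```text
t 21.65 p [ 0.5513 -0.089   0.1354] yaw_x 96.64 tilt [ 0.0008 -0.0005] F [-3.3 -0.2 11.7] w 1.37 g 60.0 j [ 0.38  0.46 -0.44  1.82  0.24  0.91 -0.05]
[-0.01  0.84  0.02]
```

Emit:
carry_out(
  claw=[0.8, 0.8, 0.8, 0.8, 0.8],
  delta_pos=[
    [0, -0.1, 0.1],
    [0, 0, 0.1],
    [0, 0, 0.1],
    [0, 0, 0],
    [0, 0, 0],
  ],
  angular=[
    [0, 0, 0],
    [0, 0, 0],
    [0, 0, 0],
    [0, 0, 0],
    [0, 0, 0],
  ],
)

```text
clock: 22.15
position: [0.5515, -0.089, 0.1352]
ee_rot: [2.086, 2.343, 0.003]
force: [-8.9, 1.6, 36.8]
width: 0.147
gripper_force: 60.0
```

```bash
python3 - <<'E'
from h import *
s,M=st();print(s["ft_torque"].round(2))
E
```

```text
t 22.15 p [ 0.5515 -0.089   0.1352] yaw_x 96.64 tilt [ 0.004  -0.0014] F [-8.9  1.6 36.8] w 1.35 g 60.0 j [ 0.38  0.46 -0.44  1.82  0.24  0.91 -0.05]
[-0.02  2.65  0.01]
```

Emit:
carry_out(
  claw=[0.8, 0.8, 0.8, 0.8, 0.8],
  delta_pos=[
    [0, 0, -0.1],
    [0, 0, -0.05],
    [0, 0, 0],
    [0, 0, 0],
    [0, 0, 0],
  ],
  angular=[
    [0, 0, 0],
    [0, 0, 0],
    [0, 0, 0],
    [0, 0, 0],
    [0, 0, 0],
  ],
)

```text
clock: 22.65
position: [0.5512, -0.089, 0.1353]
ee_rot: [2.087, 2.344, 0.002]
force: [-5.3, 0.3, 23.2]
width: 0.152
gripper_force: 60.0
```

```bash
python3 - <<'E'
from h import *
s,M=st();print(s["ft_torque"].round(2))
for n in("top","scene","wrist"):
  c=arm.get_image(n)
  for l,z in(("lamp_lever_tip",.167),("holder",.076),("beaker",0),("dish",0),("bottle",0)):
    for r in arm.place_of(l,c)[:1]: p=pix(r["centre"]);print(n,l,round(r["conf"],2),onz(p,c,z).round(4))
st()
E
```

```text
t 22.65 p [ 0.5512 -0.089   0.1353] yaw_x 96.64 tilt [ 0.0031 -0.0008] F [-5.3  0.3 23.2] w 1.39 g 60.0 j [ 0.38  0.46 -0.44  1.82  0.24  0.91 -0.05]
[ 0.03  1.36 -0.01]
top lamp_lever_tip 0.39 [0.5273 0.069  0.167 ]
top beaker 0.98 [0.4868 0.2957 0.    ]
top dish 0.78 [ 0.6749 -0.3688  0.    ]
top bottle 0.87 [0.6621 0.343  0.    ]
scene lamp_lever_tip 0.66 [0.5308 0.059  0.167 ]
scene holder 0.47 [ 0.5523 -0.0953  0.076 ]
scene beaker 0.61 [0.4813 0.2988 0.    ]
scene dish 0.94 [ 0.6705 -0.3638 -0.    ]
scene bottle 0.55 [0.6854 0.3423 0.    ]
wrist holder 0.68 [ 0.5489 -0.0931  0.076 ]
t 23.55 p [ 0.5512 -0.089   0.1353] yaw_x 96.64 tilt [ 0.003  -0.0008] F [-4.4  0.5 22.5] w 1.33 g 60.0 j [ 0.38  0.46 -0.44  1.82  0.24  0.91 -0.05]
```

```bash
python3 - <<'E'
from h import *
u=np.array([np.cos(np.radians(6.67)),np.sin(np.radians(6.67))])
for n in("top","scene"):
  c=arm.get_image(n);q=proj([.532,.066,.167],c);x,y=q.round().astype(int)
  g=c["frame"].max(2)[y-10:y+11,x-10:x+11];m=(g<45).astype(np.uint8)
  k,l,s,ce=cv2.connectedComponentsWithStats(m);
  for j in range(1,k):
    if s[j,4]>15:
      p=ce[j]+[x-10,y-10];w=onz(p,c,.167);print(n,s[j],p.round(1),w.round(4),"u",(u@w[:2]).round(4))
E
```

```text
top [  4   6  14  13 125] [231.2 198.2] [0.526  0.0646 0.167 ] u 0.5299
scene [ 7  6  8  8 52] [282.5 176.5] [0.5303 0.0681 0.167 ] u 0.5347
```

```bash
python3 - <<'E'
from h import *
from scipy.optimize import least_squares as LS
u=np.array([np.cos(np.radians(6.67)),np.sin(np.radians(6.67))])
for n in("top","scene"):
  F=[];
  for _ in range(6): c=arm.get_image(n);F.append(c["frame"].astype(float).mean(2))
  g=np.mean(F,0);np.save("avg_"+n,g)
  if n=="top": print(g[185:214,222:246].round().astype(int))
  else: print(g[168:186,272:294].round().astype(int))
E
```

```text
[[ 98 100 102  78  74  76  76  76 101 101  99  99  98  97  98 100  93  91
   90  97  96  98  99  99]
 [ 99 101 102  80  69  68  69  68  90  94  91  90  92  93  96  95  74  73
   66  96  99  98  99  98]
 [ 90  87  87  75  63  60  62  63  82  86  83  86  85  87  89  87  69  65
   57  86  99 100 100  99]
 [ 74  64  65  69  67  68  68  68  89  91  91  92  91  90  91  91  72  67
   60  73  97 100 101  98]
 [ 64  69  70  71  71  68  69  69  80  90  90  91  90  90  91  91  73  69
   65  66  97  99  98 100]
 [ 64  69  70  69  69  70  71  69  69  91  92  91  90  90  89  91  72  68
   65  52  97 100  99  98]
 [ 64  69  70  69  70  71  72  62  61  73  85  90  92  92  91  92  74  67
   66  52  98 100  99  98]
 [ 63  69  69  69  72  62  57  38  32  28  55  73  78  83  81  83  70  68
   70  51  97 102  99  98]
 [ 66  69  71  72  65  39  17  14  15  17  12  26  41  67  70  68  68  69
   71  45  96 100 100  97]
 [ 63  70  72  67  40  18  15  18  19  17  18  16  18  55  63  58  67  69
   70  46  96 103  99 100]
 [ 60  67  72  56  23  13  22  21  21  23  22  19  16  24  42  39  66  70
   70  54  90 10
[... 2804 characters left out ...]
6  16  11   7  28  91 131 136
  137 137 137 138]
 [138 136 136 136 137 129  96  44  14  12  13   9   8  16  50 106 138 138
  137 138 137 137]
 [138 138 136 135 135 137 128  95  45  19  12  10  26  54  94 126 137 137
  136 136 136 136]
 [138 137 135 134 135 137 138 130 104  67  44  43  84 117 129 135 135 135
  136 136 136 136]
 [136 136 134 134 133 135 137 137 126 103  87  78 106 136 138 137 135 136
  136 136 137 136]
 [135 135 136 135 135 137 137 137 121 100  98  88 111 138 138 137 136 138
  138 138 138 138]
 [134 135 135 136 136 138 138 137 114  82  86  89 114 138 138 138 138 139
  137 138 138 139]
 [134 135 136 137 139 140 140 139 115  74  77  87 113 136 137 137 136 128
  115 109 112 120]]
```

```bash
python3 - <<'E'
from h import *
u=np.array([np.cos(np.radians(6.67)),np.sin(np.radians(6.67))])
c=arm.get_image("top");U=lambda p,z:(u@onz(p,c,z)[:2]).round(4)
print("ball",U((230.3,197.0),.167),"block mid",U((231.7,199.6),.095),"rear",U((231,186.2),.095),"front",U((232.3,213),.095))
c=arm.get_image("scene");print("ball scene",U((282.2,176.3),.167),onz((282.2,176.3),c,.167))
st()
E
```

```text
ball 0.533 block mid 0.5351 rear 0.5701 front 0.5003
ball scene 0.5336 [0.52935731 0.06743752 0.167     ]
t 24.35 p [ 0.5512 -0.089   0.1353] yaw_x 96.64 tilt [ 0.0031 -0.0008] F [-5.3 -0.7 22.1] w 1.39 g 60.0 j [ 0.38  0.46 -0.44  1.82  0.24  0.91 -0.05]
```

```bash
python3 -c "
from h import *
print(arm.sign_off())"
```

```text
the job is handed in; nothing more can be done
None
```

I set the lever first, to within about 2 mm (roughly 1.5°) of straight up. The holder is pressed down on the bed's hard stop with about 22 N, upright and still gripped; the job is handed in and no verdict came back.

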